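Fish the lost cap out from under the spice riser

ROBOT

A 6-joint arm with a two-finger parallel gripper is mounted at the origin on a cart in front of the work surface, level with it; the furniture and walls round the work are solid. World frame = base frame: x ahead of the robot, y to its left, z up, the work surface at z = 0. Lengths are in m, angles in rad, forces in N, time in s.
With the tool pointing down it reaches from about 0.425 to 0.95 m from the base axis. Payload 3.5 kg.
Tool frame: the origin (TCP) lies at the very end of the fingers, on their centre line; the grasp point (between the pads) lies 19 mm behind it (ctrl.grip_point_offset is the distance from the TCP to the grasp point, in m); z points along the fingers, y is the line along which they close (so a half turn about z gives the same grasp; the last joint's range is limited). The gripper opens to 85 mm and grips with 20 to 120 N. Pads are 22 mm wide; open, the fingers measure 114 mm over their backs; the gripper's body (76 mm by 85 mm) begins 54 mm behind the grasp point. The pads swing forward as they close: fully open they stand 13 mm farther back than shut.
Start: joints at [1.14, 0.286, 1.577, -0, 1.279, -0.15], TCP at [0.187, 0.649, 0.231] pointing down, gripper open.
Joint ranges: [-2.77, 2.77], [-0.9, 2.22], [0.21, 2.48], [-1.53, 4.67], [0.24, 2.81], [-2.84, 2.84]. Speed limits (rad/s): [2.79, 2.79, 3.14, 3.14, 3.14, 3.14].

INTERFACE

Orientations are given as a unit quaternion [x, y, z, w].
In Python, from plant import ctrl gives the robot as it stands. The module is installed in compiled form; this text tells all that it offers.
- The arm moves only by the shell command python3 -m pendant 'ROWS' [OPENING] [FORCE]. ROWS is JSON, a list of rows, each an object of numbers: "dx", "dy", "dz": the shift along the tool's x, y, z in cm; "twist": the turn about the tool's z in degrees. A call has 1 to 10 rows; each row is the pose to reach, as a shift and turn from the pose commanded when the call began, along the tool's axes at that moment; what a row does not reach only later rows make up. A row lasts 1/8 s, in which the tool goes at most 62.5 mm and 10.7 degrees, less where a joint would pass 70% of its speed; a pose out of reach is approached as far as the arm can. A call with a gripper value outside its range is refused whole. OPENING is the opening in per cent of the stroke, from 0 (shut) to 100 (fully open), set as the call begins (- or left out, the last holds). The fingers move at their own pace and stop on an object; FORCE is the grip in N (left out, the last holds). Time passes only in rows, so rows that repeat a pose let the fingers close. It gives the time, the measured TCP pose, the force, the opening and the grip force at its end, in the units of the state.
- ctrl.get_state(): the state, without advancing time (a new reading comes with each control period).
- ctrl.read_camera(name): name is "scene" or "top" or "wrist"; returns a dict with "img" (480x640x3 uint8, red, green, blue), "depth" (480x640 float32, m along the optical axis (not along the pixel's ray), 0 where there is no reading), "camera_matrix" (3x3 intrinsics, pixels), "xyz" and "rotation" of the camera in the world; the wrist camera has in their place "tool_from_camera" (4x4, takes a point from camera to tool coordinates, whose origin is the TCP and whose axes are the flange's). Camera axes: x right, y up, looking along -z (the intrinsics and any distortion apply to the point x, -y, -z); pixel columns grow to the right and rows downward; lengths in m; the calibration is good to about 2 mm. A picture is of the moment at which its call begins: read the wrist's pose just before it.
- ctrl.sign_off(): hands the job in; it is judged then, once.
The state is a dict: "time": time; "qpos": joint angles; "dq": joint speeds; "joint_efforts": joint torques, N m; "eef_pos": TCP position; "tcp_rot": TCP orientation; "contact_force": force on the tool from outside, world axes, zero at the start; "wrist_torque": the same for the moment, N m; "opening": opening from 0.0 (shut) to 1.0 (fully open); "finger_force": force on a finger pad.
Only numpy, scipy, OpenCV 4.12 (cv2) and the standard library are available. Lean on these libraries where they do the work, as an engineer would, in place of code of your own. Each camera call takes 0.05 s, during which the arm holds its last target. There are 200 camera calls.

TASK

A white screw cap has rolled out of sight under the low spice riser. Take the rake, feel for the cap under the riser and draw it out with the rake, not with the fingers, until all of it lies in front of the riser, well clear of the front edge; then leave the rake lying flat on the table, fully out from under the riser. Go gently: do not jam the cap or ram the woodwork, and leave the jars on the riser and the other things standing where they are.

Things in the scene. Friction and masses are not known exactly. Their poses are not given: they have to be found in the camera images.
- riser: low light-wood spice riser, fixed, jars on the back half of its board. 320 wide (y), 120 deep (x), 46 high, board 14 thick: 32 mm of room under it. Open along the front, closed at back and ends by panels 8 thick. Origin: centre of its footprint, on the table; x from the open front (x -60) to the back panel (inner face +52), y to the left (end panels' inner faces +152 and -152)
- riser_left (a point): point on the table under the riser, at riser x 0, y +100; axes as the riser's. The 60 mm nearest the left end panel are always empty over the whole depth, and so is a strip of 20 mm or more all along the back panel
- riser_mouth (a point): middle of the riser's front edge, 16 mm above the table; axes as the riser's. Behind it an upright wooden divider (12 thick, 29 high, as deep as the space, along riser x) stands fast under the board. It is not measured: its left face is anywhere from riser y -140 to +30. The cap is not measured either: it lies left of the divider, 1 to 20 mm from it, its centre at riser x -30 to +10
- riser_right (a point): point on the table under the riser, at riser x 0, y -100; axes as the riser's. The lost cap: light white plastic, 37 mm across, 16 high, 16 to 30 g, lying open side up. It slides with hardly any resistance until it meets the divider, where it stops a sweeping rake firmly; it cracks at about 20 N
- rake_grip (a point): the rake's grip point: centre of its upright wooden grip, 45 above the rake's underside. Grip 38 long (rake x), 16 thick (rake y), top 68 above the underside, on a steel foot plate 50 x 36 x 8. x runs along the bar towards the toe, y to the left, z up. Rake 220 g, centre of mass about 18 mm ahead of the grip
- rake_toe (a point): centre of the rake's toe, 181 ahead of the grip and 16 to its right (-y), 7 above the underside; axes as the rake's. A flat steel bar 12 wide, 10 high (underside 1 mm up) runs from the foot plate to the toe; the toe is 8 thick (x +177 to +185 from the grip), 12 high, and reaches to the right from rake y +6 to -38

How it is judged:
On the way, in this order (a step that is already met when the one before it is completed fails the run):
1. the rake's toe is under the riser, near its back panel (x of rake_toe in the frame of riser between 0.02 and 0.06 m and height (world z) of rake_toe below 0.03 m and y of rake_toe in the frame of riser between -0.15 and 0.15 m), for 0.1 s.
2. the whole cap is in front of the riser (x of cap_center in the frame of riser below -0.085 m), for 0.1 s.
At the end, for the whole second after the job is handed in: the cap lies at rest on the table wholly in front of the riser (its centre 25 mm or more in front of the front edge, at most 190 mm in front, within 200 mm of the riser's middle line); the rake lies flat on the table at rest with its toe outside the riser (x of cap_center in the frame of riser between -0.25 and -0.085 m and y of cap_center in the frame of riser between -0.2 and 0.2 m and height (world z) of cap_center below 0.025 m and linear speed of each of cap, rake below 0.02 m/s and x of rake_toe in the frame of riser below -0.065 m and angle between rake_grip's own z axis and vertical below 0.1 rad and height (world z) of rake_grip below 0.052 m); the robot touches nothing.
It fails at once if the cap is squeezed or shoved by the rake with more than 20 N (contact force between rake and cap above 20 N).
It fails at once if the rake rams the riser or the divider with more than 20 N (contact force between rake and riser above 20 N or contact force between rake and divider above 20 N).
It fails at once if the fingers touch the cap (contact force between the fingers and cap above 0.3 N).
It fails at once if the arm or gripper pushes the riser with more than 10 N (contact force between the arm and riser above 10 N).
It fails at once if a jar or another bystander is shifted by more than 20 mm (distance of any of spice_1, spice_2, spice_3, spice_4, timer, mug, scoop from where it was at the start of the episode above 0.02 m).
It also fails if it takes over 53 s, if anything falls off the work surface, if the arm or the gripper's body presses on something with over 40 N, if the wrist force passes 120 N, or if a joint passes its speed limit or range.

## Working session

There is one attempt and no reset: what is moved stays moved. The work goes in short steps, Python scripts to look and compute and a shell command to move; the robot and the scene stay as the last step left them, time stands still between calls to the robot, and variables do not carry over. Pictures are saved under pics/ and viewed, at most 10 in all, crops included, and the job is handed in when it is done.

```bash
mkdir -p pics; cat > h.py <<'E'
import numpy as np, cv2
from plant import ctrl
from scipy.spatial.transform import Rotation as R
def pts(c):
    K=c["camera_matrix"];d=c["depth"];v,u=np.mgrid[0:480,0:640]
    P=np.stack([(u-K[0,2])/K[0,0]*d,-(v-K[1,2])/K[1,1]*d,-d],-1)
    if "xyz" in c: return P@np.array(c["rotation"]).reshape(3,3).T+np.array(c["xyz"])
    s=ctrl.get_state();T=np.array(c["tool_from_camera"])
    return (P@T[:3,:3].T+T[:3,3])@R.from_quat(s["tcp_rot"]).as_matrix().T+np.array(s["eef_pos"])
def save(c,n): cv2.imwrite("pics/"+n,c["img"][:,:,::-1])
E
python3 - <<'E'
from h import *
s=ctrl.get_state();print(s)
for n in("top","scene"):
    c=ctrl.read_camera(n);save(c,n+"0.png");np.savez(n+"0.npz",img=c["img"],P=pts(c));print(n,c["xyz"],c["rotation"],c["camera_matrix"])
E
```

```text
{'time': 0.0, 'qpos': array([ 1.14002877e+00,  2.87164960e-01,  1.57820012e+00,  3.86280867e-06,
        1.27859428e+00, -1.49974061e-01]), 'dq': array([-0.00072961,  0.00040267, -0.00057088, -0.000735  , -0.00086233,
        0.00170153]), 'joint_efforts': array([ 1.10031240e-03, -4.05972326e+01, -2.92640376e+01,  2.51939014e-05,
        5.71584504e-03,  5.04873242e-06]), 'eef_pos': array([0.18672763, 0.64796611, 0.22993513]), 'tcp_rot': array([ 1.39936425e-01,  9.90159783e-01, -1.13328593e-03, -3.40574372e-04]), 'contact_force': array([-0.35113696, -0.59474383,  0.22829018]), 'wrist_torque': array([-0.0170954 ,  0.02003177,  0.01320275]), 'finger_force': 0.0, 'opening': 1.003705744544844}Traceback (most recent call last):
  File "<stdin>", line 4, in <module>
  File "h.py", line 7, in pts
    if "xyz" in c: return P@np.array(c["rotation"]).reshape(3,3).T+np.array(c["xyz"])
                            ~~~~~~~~~~~~~~~~~~~~~~~~~~~~~~~^^^^^
ValueError: cannot reshape array of size 4 into shape (3,3)
```

```bash
sed -i 's/np.array(c\["rotation"\]).reshape(3,3).T/R.from_quat(c["rotation"]).as_matrix().T/' h.py
python3 - <<'E'
from h import *
for n in("top","scene"):
    c=ctrl.read_camera(n);save(c,n+"1.png");np.savez(n+"0.npz",img=c["img"],P=pts(c));print(n,c["xyz"])
E
```

```text
top [0.50584351 0.04277767 1.14762802]
scene [ 0.0739357  -0.37704116  0.81269357]
```

View pics/top1.png

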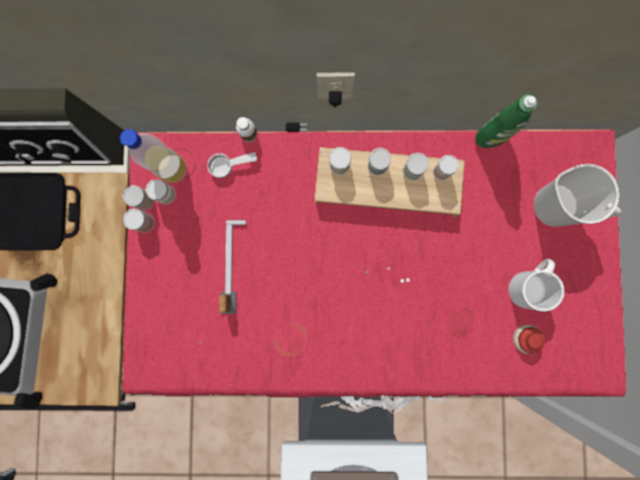

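View pics/scene1.png

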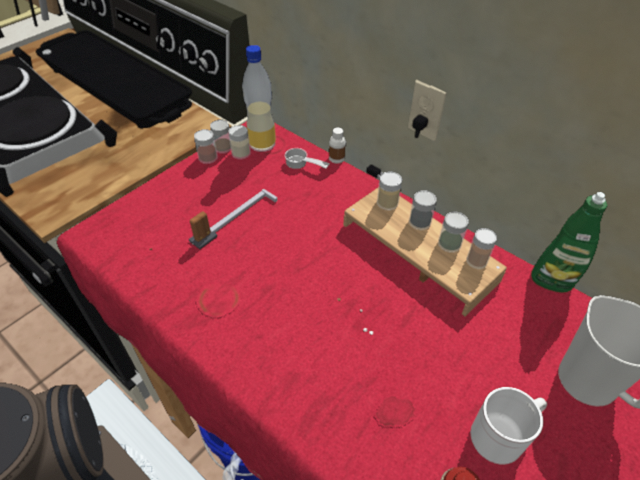

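The top view shows the riser with corners near (320,150), (465,158), (461,213) and (317,203). The rake's brown grip is at (226,303) and its toe at (236,223). The scene view shows a sliver of wood under the front edge at about (425,277), which is probably the divider.

```bash
python3 - <<'E'
from h import *
z=np.load("top0.npz");P=z["P"];img=z["img"].astype(int)
hsv=cv2.cvtColor(z["img"],cv2.COLOR_RGB2HSV)
red=(((hsv[...,0]<8)|(hsv[...,0]>168))&(hsv[...,1]>140))
print("table z",np.median(P[330:380,300:500,2]))
m=np.zeros((480,640),bool);m[140:225,300:480]=1
b=m&(abs(P[...,2]-.046)<.012)&~red
cnt,_=cv2.findContours(b.astype(np.uint8),0,2);c=max(cnt,key=cv2.contourArea)
q=P[c[:,0,1],c[:,0,0],:2].astype(np.float32)
r=cv2.minAreaRect(P[b][:,:2].astype(np.float32));print("riser rect",r,np.median(P[b][:,2]));print(cv2.boxPoints(r))
m=np.zeros_like(m);m[210:320,205:255]=1
k=m&~red
for nm,mm in(("grip",k&(P[...,2]>.05)),("bar",k&(P[...,2]<.03)&(np.arange(480)[:,None]<290))):
    X=P[mm];print(nm,mm.sum(),X.mean(0),X[:,2].min(),X[:,2].max(),cv2.minAreaRect(X[:,:2].astype(np.float32)))
g=m&(hsv[...,1]>90)&(hsv[...,0]>8)&(hsv[...,0]<25);X=P[g];print("brown",g.sum(),np.c_[np.nonzero(g)[1],np.nonzero(g)[0]].min(0),np.c_[np.nonzero(g)[1],np.nonzero(g)[0]].max(0),X.mean(0),cv2.minAreaRect(X[X[:,2]>.03][:,:2].astype(np.float32)))
bar=k&(P[...,2]<.03)
for y in range(216,300,6):
    xs=np.nonzero(bar[y])[0]
    if len(xs): print(y,xs.min(),xs.max(),P[y,xs].mean(0).round(4))
z=np.load("scene0.npz");P=z["P"]
print("div",P[270:284:2,425].round(3),P[277,415:437:2].round(3))
i=z["img"][225:325,330:520];cv2.imwrite("pics/s2.png",cv2.resize(i,None,fx=4,fy=4,interpolation=2)[:,:,::-1])
E
```

```text
table z 8.957392046149426e-05
riser rect ((0.7517635226249695, -0.09619094431400299), (0.35269874334335327, 0.16973906755447388), 85.19552612304688) 0.04561611068281057
[[ 0.65242195 -0.26481238]
 [ 0.82156456 -0.27902898]
 [ 0.8511051   0.07243049]
 [ 0.6819625   0.08664709]]
grip 153 [0.4620143  0.27352727 0.09313048] 0.05004571642913458 1.1476280176004203 ((0.4734440743923187, 0.16478385031223297), (0.036942679435014725, 0.2497522085905075), 6.457936763763428)
bar 645 [0.58012225 0.27860994 0.00706494] -0.006134601729964606 0.018100689831780814 ((0.5703287124633789, 0.2687852680683136), (0.04973958805203438, 0.16062723100185394), 89.5451889038086)
brown 168 [219 295] [229 311] [0.46156081 0.27655789 0.06561079] ((0.47439369559288025, 0.16488854587078094), (0.034790053963661194, 0.24978046119213104), 6.513439655303955)
222 225 246 [0.6415 0.2658 0.0121]
228 225 232 [0.6285 0.2828 0.0057]
234 225 232 [0.6145 0.282  0.0081]
240 225 232 [0.6009 0.2818 0.0081]
246 225 232 [0.5873 0.2817 0.0072]
252 225 232 [0.5737 0.2815 0.007 ]
258 225 232 [0.5601 0.2813 0.0068]
264 225 232 [0.5466 0.2811 0.0068]
270 225 231 [0.533  0.2818 0.0075]
276 225 231 [0.5195 0.2817 0.0071]
282 224 231 [0.506  0.2828 0.0059]
288 224 231 [0.4926 0.2821 0.0082]
294 220 236 [0.4792 0.2802 0.0105]
div [[ 0.664 -0.131  0.047]
 [ 0.666 -0.132  0.039]
 [ 0.672 -0.13   0.025]
 [ 0.673 -0.131  0.019]
 [ 0.678 -0.13   0.007]
 [ 0.68  -0.13  -0.001]
 [ 0.674 -0.133  0.001]] [[ 0.671 -0.112  0.001]
 [ 0.675 -0.114 -0.   ]
 [ 0.67  -0.12   0.01 ]
 [ 0.672 -0.124  0.012]
 [ 0.67  -0.128  0.017]
 [ 0.675 -0.13   0.014]
 [ 0.683 -0.131  0.006]
 [ 0.692 -0.131 -0.002]
 [ 0.666 -0.146  0.036]
 [ 0.664 -0.15   0.042]
 [ 0.664 -0.154  0.045]]
```

View pics/s2.png

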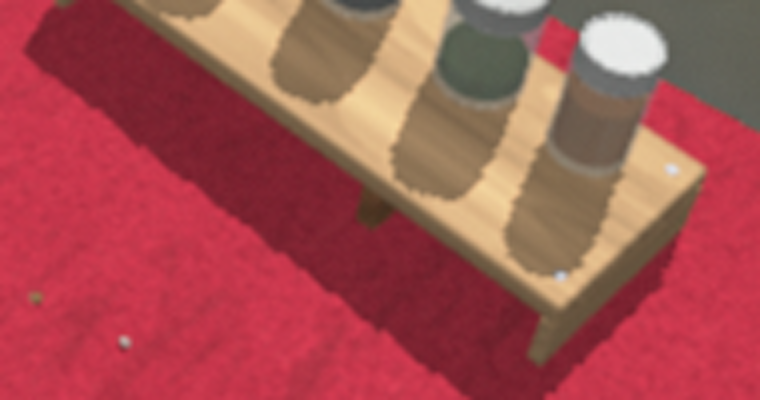

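The crop shows the divider's front end under the board at about crop (372,205), which is image pixel (423,276). Its depth points put it near world (0.672, -0.12). I'll now fit the riser and rake poses.

```bash
cat >> h.py <<'E'
def ray(c,uv,z):
    K=c["camera_matrix"];u,v=np.array(uv,float).T
    d=np.stack([(u-K[0,2])/K[0,0],-(v-K[1,2])/K[1,1],-np.ones_like(u)],-1)
    if "xyz" in c: Rm=R.from_quat(c["rotation"]).as_matrix();o=np.array(c["xyz"])
    else:
        s=ctrl.get_state();T=np.array(c["tool_from_camera"]);Q=R.from_quat(s["tcp_rot"]).as_matrix()
        Rm=Q@T[:3,:3];o=Q@T[:3,3]+s["eef_pos"]
    d=d@Rm.T;return o+d*((z-o[2])/d[:,2])[:,None]
E
python3 - <<'E'
from h import *
c=ctrl.read_camera("top");hsv=cv2.cvtColor(c["img"],cv2.COLOR_RGB2HSV);H,S,V=[hsv[...,i].astype(int) for i in range(3)]
wood=(H>8)&(H<28)&(S>50);w=wood[135:230,300:480]
# board top: bright wood; front edge per column
fe=[];
for u in range(326,456,4):
    v=np.nonzero(wood[160:230,u])[0]
    if len(v): fe.append((u,160+v.max()+.5))
fe=np.array(fe);F=ray(c,fe,.046);p=np.polyfit(F[:,1],F[:,0],1);res=F[:,0]-np.polyval(p,F[:,1]);ok=abs(res)<.004;p=np.polyfit(F[ok,1],F[ok,0],1)
yaw=-np.arctan(p[0]);print("front x=%.4f*y+%.4f yaw %.4f"%(*p,yaw),ok.sum(),res.std())
L=[];Rr=[]
for v in range(175,198,3):
    x=np.nonzero(wood[v,300:400])[0];L.append((300+x.min()-.5,v))
    x=np.nonzero(wood[v,400:480])[0];Rr.append((400+x.max()+.5,v))
a=R.from_euler('z',yaw).as_matrix()[:2,:2]
l=ray(c,L,.046)[:,:2]@a;r=ray(c,Rr,.046)[:,:2]@a;f=F[ok,:2]@a
print("riser-frame left y",l[:,1].round(4),"right",r[:,1].round(4),"front x",f[:,0].mean())
yc=(np.median(l[:,1])+np.median(r[:,1]))/2;ctr=a@np.array([f[:,0].mean()+.06,yc]);print("centre",ctr,"width",np.median(l[:,1])-np.median(r[:,1]))
np.savez("riser.npz",c=ctr,yaw=yaw)
z=np.load("scene0.npz");P=z["P"]
s=ctrl.read_camera("scene")
for uv in([(419.5,278)],[(424,281.5)]): print("div",(ray(s,uv,.010 if uv[0][0]<421 else .0)[0,:2]-ctr)@a)
q=P[268:284,412:434].reshape(-1,3);q=q[(q[:,2]>.008)&(q[:,2]<.028)];qq=(q[:,:2]-ctr)@a;print(np.c_[qq,q[:,2]][np.argsort(qq[:,1])].round(3)[::4])
# rake
red=((H<8)|(H>168))&(S>140);k=~red;k[:, :205]=0;k[:,255:]=0;k[:210]=0;k[320:]=0
b=[(np.nonzero(k[v])[0].mean(),v) for v in range(232,290,3)]
B=ray(c,b,.011);pb=np.polyfit(B[:,0],B[:,1],1);print("bar y=%.4f x+%.4f"%tuple(pb))
vv=np.nonzero(k[:,236:244].any(1))[0];print("toe rows",vv.min(),vv.max(),ray(c,[(240,vv.min()-.5)],.013),ray(c,[(240,vv.max()+.5)],.0))
xs=np.nonzero(k[vv.min()+1])[0];print("toe cols",xs.min(),xs.max(),ray(c,[(xs.min()-.5,222),(xs.max()+.5,222)],.013))
g=k&wood;v,u=np.nonzero(g);print("brown",u.min(),u.max(),v.min(),v.max())
print("grip top?",ray(c,[(u.min()-.5,303),(u.max()+.5,303),(224,v.min()-.5),(224,v.max()+.5)],.068))
E
```

```text
front x=0.0972*y+0.6760 yaw -0.0969 33 0.0008770312892980197
riser-frame left y [0.1528 0.1521 0.1514 0.153  0.1523 0.1516 0.1531 0.1525] right [-0.1659 -0.1664 -0.167  -0.1675 -0.1658 -0.1663 -0.1668 -0.1673] front x 0.6728480663294842
centre [ 0.72872259 -0.07797741] width 0.31901865823220926
div [-0.0554545  -0.05003741]
div [-0.04866594 -0.05774003]
[[-0.052 -0.058  0.024]
 [-0.048 -0.057  0.014]
 [-0.054 -0.057  0.012]
 [-0.051 -0.056  0.015]
 [-0.054 -0.056  0.02 ]
 [-0.054 -0.054  0.012]
 [-0.054 -0.052  0.023]
 [-0.052 -0.052  0.009]
 [-0.052 -0.051  0.012]
 [-0.054 -0.05   0.011]
 [-0.052 -0.048  0.027]
 [-0.054 -0.046  0.014]]
bar y=-0.0007 x+0.2813
toe rows 219 311 [[0.64931403 0.25548039 0.013     ]] [[0.43979481 0.25456796 0.        ]]
toe cols 225 245 [[0.64135214 0.29057636 0.013     ]
 [0.64133756 0.24286725 0.013     ]]
brown 219 230 294 312
grip top? [[0.46146689 0.28818923 0.068     ]
 [0.46154992 0.26256761 0.068     ]
 [0.48159136 0.27681404 0.068     ]
 [0.44148046 0.27607241 0.068     ]]
```

```bash
python3 -m pendant '[{"dx":-4,"dy":-3,"twist":-4},{"dx":-8,"dy":-6,"twist":-8},{"dx":-12.5,"dy":-9.4,"twist":-12},{"dx":-17,"dy":-12.8,"twist":-16},{"dx":-21.5,"dy":-16.2,"dz":2,"twist":-16.1},{"dx":-26,"dy":-19.6,"dz":4,"twist":-16.1},{"dx":-30.5,"dy":-23,"dz":6,"twist":-16.1},{"dx":-34,"dy":-25.5,"dz":8,"twist":-16.1},{"dx":-36.8,"dy":-27.6,"dz":10,"twist":-16.1},{"dx":-36.8,"dy":-27.6,"dz":10,"twist":-16.1}]' 60
python3 - <<'E'
from h import *
s=ctrl.get_state();print(s["eef_pos"],s["tcp_rot"],s["contact_force"])
c=ctrl.read_camera("wrist");save(c,"w1.png");P=pts(c);np.savez("w1.npz",P=P,img=c["img"])
hsv=cv2.cvtColor(c["img"],cv2.COLOR_RGB2HSV);H,S=hsv[...,0],hsv[...,1]
g=(H>8)&(H<28)&(S>50)&(abs(P[...,2]-.067)<.006);X=P[g]
if len(X)>50:print("grip top",g.sum(),X.mean(0),cv2.minAreaRect(X[:,:2].astype(np.float32)))
E
```

```text
[0.18689186 0.64827424 0.23064685] [ 1.39924970e-01  9.90161934e-01 -5.65105665e-04 -1.67346421e-04] [0.23351779 0.68961532 0.18129643]$[0]: bad value
```

View pics/w1.png

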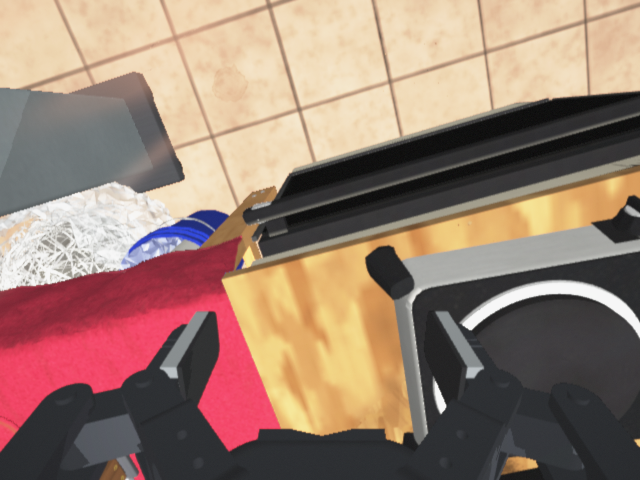

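The move was refused, so the picture still shows the start view: counter edge, fingers and floor. I'll retype the rows with all four keys.

```bash
python3 -m pendant '[{"dx":-4.0,"dy":-3.0,"dz":0.0,"twist":-4.0},{"dx":-8.0,"dy":-6.0,"dz":0.0,"twist":-8.0},{"dx":-12.5,"dy":-9.4,"dz":0.0,"twist":-12.0},{"dx":-17.0,"dy":-12.8,"dz":0.0,"twist":-16.0},{"dx":-21.5,"dy":-16.2,"dz":2.0,"twist":-16.1},{"dx":-26.0,"dy":-19.6,"dz":4.0,"twist":-16.1},{"dx":-30.5,"dy":-23.0,"dz":6.0,"twist":-16.1},{"dx":-34.0,"dy":-25.5,"dz":8.0,"twist":-16.1},{"dx":-36.8,"dy":-27.6,"dz":10.0,"twist":-16.1},{"dx":-36.8,"dy":-27.6,"dz":10.0,"twist":-16.1}]' 60
cat > w.py <<'E'
from h import *
s=ctrl.get_state();print(s["eef_pos"],R.from_quat(s["tcp_rot"]).as_matrix()[:,1],s["contact_force"])
c=ctrl.read_camera("wrist");save(c,"w2.png");P=pts(c)
hsv=cv2.cvtColor(c["img"],cv2.COLOR_RGB2HSV);H,S=hsv[...,0],hsv[...,1]
g=(H>8)&(H<28)&(S>50)&(abs(P[...,2]-.067)<.006);X=P[g]
if len(X)>50:print("grip top",g.sum(),X.mean(0),cv2.minAreaRect(X[:,:2].astype(np.float32)))
E
python3 w.py
```

```text
time: 1.55
eef_pos: [0.4641, 0.2793, 0.1295]
tcp_rot: [0.002, 1.0, -0.001, -0.002]
contact_force: [0.6, 0.8, -0.1]
opening: 0.601
finger_force: 0.0
[0.46412001 0.27927114 0.12951052] [ 0.00351729  0.99999281 -0.00141855] [ 0.61923308  0.75477653 -0.13518247]
grip top 1385 [0.45852357 0.28181076 0.06724299] ((0.4600710868835449, 0.2818591594696045), (0.03611917793750763, 0.015529860742390156), 0.7372401356697083)
```

```bash
python3 -m pendant '[{"dx":0.2,"dy":0.25,"dz":2.0,"twist":0.0},{"dx":0.2,"dy":0.25,"dz":5.0,"twist":0.0},{"dx":0.2,"dy":0.25,"dz":8.0,"twist":0.0},{"dx":0.2,"dy":0.25,"dz":10.3,"twist":0.0},{"dx":0.2,"dy":0.25,"dz":10.3,"twist":0.0}]' 60 && python3 -m pendant '[{"dx":0.0,"dy":0.0,"dz":0.0,"twist":0.0},{"dx":0.0,"dy":0.0,"dz":0.0,"twist":0.0},{"dx":0.0,"dy":0.0,"dz":0.0,"twist":0.0},{"dx":0.0,"dy":0.0,"dz":0.0,"twist":0.0},{"dx":0.0,"dy":0.0,"dz":0.0,"twist":0.0},{"dx":0.0,"dy":0.0,"dz":0.0,"twist":0.0},{"dx":0.0,"dy":0.0,"dz":0.0,"twist":0.0},{"dx":0.0,"dy":0.0,"dz":0.0,"twist":0.0}]' 5 80
```

```text
time: 2.22
eef_pos: [0.4604, 0.2845, 0.0273]
tcp_rot: [-0.001, 1.0, -0.0, -0.002]
contact_force: [0.4, -0.4, -0.4]
opening: 0.596
finger_force: 0.0
time: 3.22
eef_pos: [0.4633, 0.2845, 0.0302]
tcp_rot: [-0.0, 1.0, 0.001, 0.001]
contact_force: [-0.3, -0.1, 7.6]
opening: 0.174
finger_force: 78.3
```

```bash
python3 -m pendant '[{"dx":0.0,"dy":0.0,"dz":-0.3,"twist":0.0},{"dx":0.0,"dy":0.0,"dz":-0.6,"twist":0.0},{"dx":0.0,"dy":0.0,"dz":-0.6,"twist":0.0},{"dx":0.0,"dy":0.0,"dz":-0.6,"twist":0.0}]'
cat > toe.py <<'E'
from h import *
z=np.load("riser.npz");yaw=float(z["yaw"]);ctr=z["c"];a=R.from_euler('z',yaw).as_matrix()[:2,:2]
ee=[];
for i in range(4):
    c=ctrl.read_camera("top");s=ctrl.get_state();ee.append(s["eef_pos"])
e=np.mean(ee,0);Q=R.from_quat(s["tcp_rot"]).as_matrix();th=np.arctan2(-Q[1,0],-Q[0,0])
print("tcp",e,"tool yaw deg",np.degrees(th),"F",s["contact_force"],"t",s["time"])
P=pts(c);hsv=cv2.cvtColor(c["img"],cv2.COLOR_RGB2HSV);H,S=hsv[...,0].astype(int),hsv[...,1]
m=(S<90)&(abs(P[...,2]-.012)<.02)
fw=np.array([np.cos(th),np.sin(th)]);lf=np.array([-fw[1],fw[0]])
d=P[...,:2]-e[:2];X=d@fw;Y=d@lf
t=m&(X>.16)&(X<.20)&(abs(Y+.016)<.035);n,lab,st,_=cv2.connectedComponentsWithStats(t.astype(np.uint8))
if n>1:
    v,u=np.nonzero(lab==1+np.argmax(st[1:,4]));W=ray(c,np.c_[u,v],.016)[:,:2]-e[:2]
    x,y=W@fw,W@lf;print("toe in tool-fwd frame x..",x.min(),x.max(),"y",y.min(),y.max(),"z",np.median(P[v,u,2]))
b=m&(X>.06)&(X<.165)&(abs(Y)<.025);v,u=np.nonzero(b)
if len(v)>20:
    W=ray(c,np.c_[u,v],.014)[:,:2]-e[:2];p=np.polyfit(W@fw,W@lf,1);print("bar y=%.4f x + %.4f"%tuple(p))
r=(e[:2]-ctr)@a;print("TCP in riser",r,"rel yaw deg",np.degrees(th-yaw),"toe(nominal)",r+R.from_euler('z',th-yaw).as_matrix()[:2,:2]@[.181,-.016])
E
python3 toe.py
```

```text
time: 3.72
eef_pos: [0.4618, 0.2837, 0.034]
tcp_rot: [-0.0, 1.0, -0.0, -0.0]
contact_force: [0.3, -0.0, -2.2]
opening: 0.176
finger_force: 77.6
tcp [0.46191418 0.28378933 0.03404396] tool yaw deg 0.008532043750283705 F [-0.22305094 -0.0423532  -3.2134265 ] t 3.925
toe in tool-fwd frame x.. 0.1586607764766882 0.18362326667093506 y -0.04037968243383467 0.005012530613909783 z 0.013138783604907056
bar y=-0.0111 x + 0.0002
TCP in riser [-0.30054868  0.33426396] rel yaw deg 5.559042454872742 toe(nominal) [-0.11884999  0.33587294]
```

```bash
python3 -m pendant '[{"dx":0.0,"dy":-2.0,"dz":0.0,"twist":0.5},{"dx":0.2,"dy":-5.0,"dz":0.0,"twist":1.5},{"dx":0.4,"dy":-8.0,"dz":0.0,"twist":2.5},{"dx":0.6,"dy":-11.0,"dz":0.0,"twist":3.5},{"dx":0.86,"dy":-14.0,"dz":0.0,"twist":4.5},{"dx":0.86,"dy":-17.0,"dz":0.0,"twist":5.2},{"dx":0.86,"dy":-19.0,"dz":0.0,"twist":5.2},{"dx":0.86,"dy":-19.7,"dz":0.0,"twist":5.2},{"dx":0.86,"dy":-19.7,"dz":0.0,"twist":5.2},{"dx":0.86,"dy":-19.7,"dz":0.0,"twist":5.2}]'; python3 toe.py
```

```text
time: 5.18
eef_pos: [0.4535, 0.0873, 0.0343]
tcp_rot: [0.045, 0.999, 0.0, -0.0]
contact_force: [-1.1, 0.7, -2.1]
opening: 0.179
finger_force: 77.9
tcp [0.45349134 0.0874167  0.03429765] tool yaw deg -5.129004742871703 F [ 0.46980169 -0.95209538 -2.0795453 ] t 5.375
toe in tool-fwd frame x.. 0.15823552747863825 0.1839608530614411 y -0.03806269518231477 0.006443582259269615 z 0.013508229630233681
bar y=-0.0083 x + 0.0004
TCP in riser [-0.28993823  0.13799738] rel yaw deg 0.4215056682507547 toe(nominal) [-0.10882542  0.12332935]
```

```bash
python3 -m pendant '[{"dx":-1.0,"dy":0.0,"dz":0.0,"twist":0.0},{"dx":-2.5,"dy":0.0,"dz":0.0,"twist":0.0},{"dx":-4.0,"dy":0.0,"dz":0.0,"twist":0.0},{"dx":-5.5,"dy":-0.1,"dz":0.0,"twist":0.0},{"dx":-7.0,"dy":-0.1,"dz":0.0,"twist":0.0},{"dx":-8.0,"dy":-0.1,"dz":0.0,"twist":0.0},{"dx":-8.0,"dy":-0.1,"dz":0.0,"twist":0.0}]' && python3 -m pendant '[{"dx":-1.0,"dy":0.0,"dz":0.0,"twist":0.0},{"dx":-2.5,"dy":0.0,"dz":0.0,"twist":0.0},{"dx":-4.0,"dy":0.0,"dz":0.0,"twist":0.0},{"dx":-5.0,"dy":0.0,"dz":0.0,"twist":0.0},{"dx":-6.0,"dy":0.0,"dz":0.0,"twist":0.0},{"dx":-6.6,"dy":0.0,"dz":0.0,"twist":0.0},{"dx":-7.0,"dy":0.0,"dz":0.0,"twist":0.0},{"dx":-7.0,"dy":0.0,"dz":0.0,"twist":0.0}]'; python3 toe.py
```

```text
time: 6.25
eef_pos: [0.5339, 0.0785, 0.0344]
tcp_rot: [0.045, 0.999, 0.0, 0.0]
contact_force: [0.5, -0.1, -1.7]
opening: 0.176
finger_force: 77.9
time: 7.25
eef_pos: [0.6029, 0.0723, 0.0343]
tcp_rot: [0.045, 0.999, 0.0, -0.0]
contact_force: [-0.6, -0.7, -2.1]
opening: 0.173
finger_force: 77.9
tcp [0.60252791 0.07238941 0.03422419] tool yaw deg -5.1841456653764215 F [-0.39122196 -0.51511396 -1.99366475] t 7.45
TCP in riser [-0.14014696  0.13745584] rel yaw deg 0.3663647457460367 toe(nominal) [0.04095165 0.12261352]
```

```bash
python3 -m pendant '[{"dx":0.0,"dy":-1.0,"dz":0.0,"twist":0.0},{"dx":0.0,"dy":-2.5,"dz":0.0,"twist":0.0},{"dx":0.0,"dy":-4.0,"dz":0.0,"twist":0.0},{"dx":0.1,"dy":-5.5,"dz":0.0,"twist":0.0},{"dx":0.1,"dy":-7.0,"dz":0.0,"twist":0.0},{"dx":0.1,"dy":-8.5,"dz":0.0,"twist":0.0},{"dx":0.1,"dy":-9.5,"dz":0.0,"twist":0.0},{"dx":0.1,"dy":-10.5,"dz":0.0,"twist":0.0},{"dx":0.1,"dy":-11.0,"dz":0.0,"twist":0.0},{"dx":0.1,"dy":-11.0,"dz":0.0,"twist":0.0}]'; python3 toe.py
```

```text
time: 8.7
eef_pos: [0.5919, -0.0373, 0.0343]
tcp_rot: [0.045, 0.999, 0.0, 0.0]
contact_force: [0.5, -0.0, -2.5]
opening: 0.179
finger_force: 78.1
tcp [ 0.59191423 -0.0368634   0.03431031] tool yaw deg -5.157064777450131 F [ 0.01425932 -0.1130229  -1.71847763] t 8.9
TCP in riser [-0.14014359  0.02768869] rel yaw deg 0.3934456336723267 toe(nominal) [0.04096201 0.01293197]
```

Next I feel to the right in 3 mm rows, with pauses, watching the force.

```bash
python3 -m pendant '[{"dx":0.0,"dy":-0.3,"dz":0.0,"twist":0.0},{"dx":0.0,"dy":-0.6,"dz":0.0,"twist":0.0},{"dx":0.0,"dy":-0.9,"dz":0.0,"twist":0.0},{"dx":0.0,"dy":-1.2,"dz":0.0,"twist":0.0},{"dx":0.0,"dy":-1.5,"dz":0.0,"twist":0.0},{"dx":0.0,"dy":-1.7,"dz":0.0,"twist":0.0},{"dx":0.0,"dy":-1.9,"dz":0.0,"twist":0.0},{"dx":0.0,"dy":-1.9,"dz":0.0,"twist":0.0}]'; python3 -m pendant '[{"dx":0.0,"dy":-0.2,"dz":0.0,"twist":0.0},{"dx":0.0,"dy":-0.4,"dz":0.0,"twist":0.0},{"dx":0.0,"dy":-0.4,"dz":0.0,"twist":0.0}]'
```

```text
time: 9.9
eef_pos: [0.5902, -0.0562, 0.0343]
tcp_rot: [0.045, 0.999, 0.0, -0.0]
contact_force: [0.4, 0.4, -2.0]
opening: 0.176
finger_force: 78.1
time: 10.28
eef_pos: [0.5899, -0.0602, 0.0344]
tcp_rot: [0.045, 0.999, -0.0, 0.0]
contact_force: [-0.5, -0.4, -1.8]
opening: 0.184
finger_force: 78.1
```

```bash
for i in 1; do python3 -m pendant '[{"dx":0.0,"dy":-0.2,"dz":0.0,"twist":0.0},{"dx":0.0,"dy":-0.2,"dz":0.0,"twist":0.0}]'; done; python3 -m pendant '[{"dx":0.0,"dy":-0.2,"dz":0.0,"twist":0.0},{"dx":0.0,"dy":-0.2,"dz":0.0,"twist":0.0}]'
```

```text
time: 10.52
eef_pos: [0.5897, -0.0622, 0.0343]
tcp_rot: [0.045, 0.999, -0.0, 0.0]
contact_force: [-0.9, -0.0, -1.3]
opening: 0.176
finger_force: 78.1
time: 10.78
eef_pos: [0.5895, -0.0642, 0.0343]
tcp_rot: [0.045, 0.999, -0.0, -0.0]
contact_force: [0.5, -0.2, -2.3]
opening: 0.181
finger_force: 78.1
```

```bash
python3 -m pendant '[{"dx":0.4,"dy":0.0,"dz":0.0,"twist":0.0},{"dx":0.8,"dy":0.0,"dz":0.0,"twist":0.0},{"dx":1.2,"dy":0.0,"dz":0.0,"twist":0.0},{"dx":1.6,"dy":0.0,"dz":0.0,"twist":0.0},{"dx":2.0,"dy":0.0,"dz":0.0,"twist":0.0},{"dx":2.4,"dy":0.0,"dz":0.0,"twist":0.0},{"dx":2.8,"dy":0.0,"dz":0.0,"twist":0.0},{"dx":3.2,"dy":0.0,"dz":0.0,"twist":0.0},{"dx":3.6,"dy":0.0,"dz":0.0,"twist":0.0},{"dx":4.0,"dy":0.0,"dz":0.0,"twist":0.0}]'; python3 -m pendant '[{"dx":0.5,"dy":0.0,"dz":0.0,"twist":0.0},{"dx":1.0,"dy":0.0,"dz":0.0,"twist":0.0},{"dx":1.5,"dy":0.0,"dz":0.0,"twist":0.0},{"dx":2.0,"dy":0.0,"dz":0.0,"twist":0.0},{"dx":2.5,"dy":0.0,"dz":0.0,"twist":0.0},{"dx":3.0,"dy":0.0,"dz":0.0,"twist":0.0},{"dx":3.5,"dy":0.0,"dz":0.0,"twist":0.0},{"dx":3.9,"dy":0.05,"dz":0.0,"twist":0.0},{"dx":4.2,"dy":0.05,"dz":0.0,"twist":0.0},{"dx":4.4,"dy":0.05,"dz":0.0,"twist":0.0}]'; python3 toe.py; cat > look.py <<'E'
import sys
from h import *
c=ctrl.read_camera("top");i=c["img"][140:330,290:480];cv2.imwrite("pics/"+sys.argv[1],cv2.resize(i,None,fx=3,fy=3,interpolation=2)[:,:,::-1])
E
python3 look.py p1.png
```

```text
time: 12.02
eef_pos: [0.5494, -0.0604, 0.0344]
tcp_rot: [0.045, 0.999, -0.0, 0.0]
contact_force: [-0.0, -0.4, -2.3]
opening: 0.178
finger_force: 78.1
time: 13.28
eef_pos: [0.5057, -0.0559, 0.0344]
tcp_rot: [0.045, 0.999, -0.0, 0.0]
contact_force: [-0.2, 0.1, -2.0]
opening: 0.178
finger_force: 77.9
tcp [ 0.50573558 -0.05590811  0.03432021] tool yaw deg -5.19062923424221 F [-0.59160729 -0.30186015 -1.57451428] t 13.475
toe in tool-fwd frame x.. 0.15747721085905378 0.16815785314490575 y -0.04397768000357608 0.005996963330625346 z 0.003613883979090904
bar y=-0.1083 x + 0.0098
TCP in riser [-0.22407611  0.0003978 ] rel yaw deg 0.359881176880248 toe(nominal) [-0.04297918 -0.01446501]
```

View pics/p1.png

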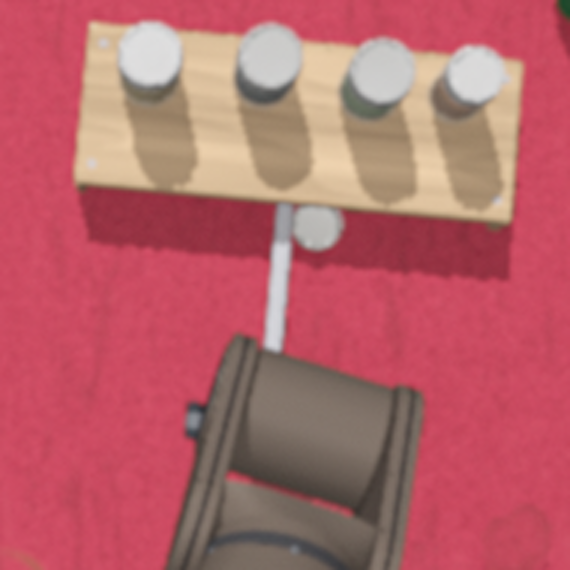

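The cap is out in front of the edge at crop (318,228), sitting in the hook of the rake, and the toe is still just under the front edge. I'll keep drawing and slow down towards the end.

```bash
python3 -m pendant '[{"dx":0.4,"dy":0.0,"dz":0.0,"twist":0.0},{"dx":0.9,"dy":0.0,"dz":0.0,"twist":0.0},{"dx":1.5,"dy":0.0,"dz":0.0,"twist":0.0},{"dx":2.1,"dy":0.0,"dz":0.0,"twist":0.0},{"dx":2.7,"dy":0.0,"dz":0.0,"twist":0.0},{"dx":3.3,"dy":0.0,"dz":0.0,"twist":0.0},{"dx":3.9,"dy":0.0,"dz":0.0,"twist":0.0},{"dx":4.5,"dy":0.0,"dz":0.0,"twist":0.0},{"dx":5.0,"dy":0.0,"dz":0.0,"twist":0.0},{"dx":5.4,"dy":0.0,"dz":0.0,"twist":0.0}]'; python3 -m pendant '[{"dx":0.2,"dy":0.0,"dz":0.0,"twist":0.0},{"dx":0.2,"dy":0.0,"dz":0.0,"twist":0.0},{"dx":0.2,"dy":0.0,"dz":0.0,"twist":0.0},{"dx":0.2,"dy":0.0,"dz":0.0,"twist":0.0}]'; python3 toe.py;python3 look.py p2.png
```

```text
time: 14.78
eef_pos: [0.4518, -0.051, 0.0344]
tcp_rot: [0.045, 0.999, 0.0, 0.0]
contact_force: [0.6, -0.3, -2.9]
opening: 0.179
finger_force: 78.0
time: 15.28
eef_pos: [0.4502, -0.0509, 0.0343]
tcp_rot: [0.045, 0.999, -0.0, 0.0]
contact_force: [0.3, 0.1, -1.9]
opening: 0.177
finger_force: 78.0
tcp [ 0.45016156 -0.05088819  0.03431794] tool yaw deg -5.185994439437782 F [-0.80030418  0.58548717 -1.87334683] t 15.475
toe in tool-fwd frame x.. 0.15856669397638498 0.18466057129115945 y -0.0440111634081152 0.007423568307198502 z 0.011075028749593319
bar y=-0.0962 x + 0.0081
TCP in riser [-2.79875100e-01  1.88838217e-05] rel yaw deg 0.3645159716846759 toe(nominal) [-0.09877697 -0.01482928]
```

View pics/p2.png

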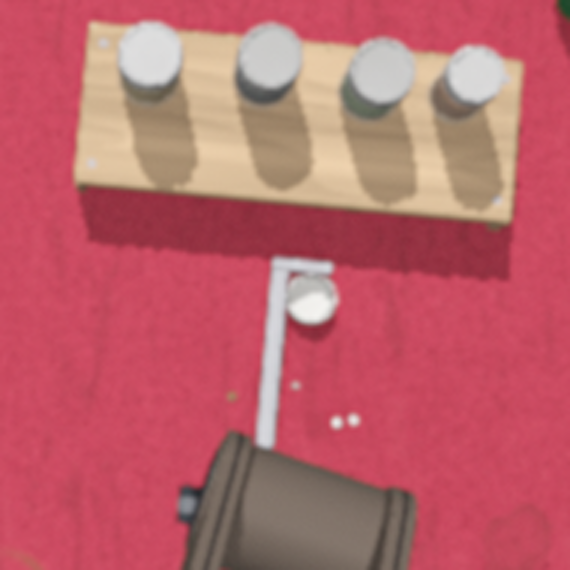

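The cap is clear of the riser at crop (312,300), and the toe is also out at crop (303,265). Now I lower the rake and release it.

```bash
python3 -m pendant '[{"dx":0.0,"dy":0.0,"dz":0.2,"twist":0.0},{"dx":0.0,"dy":0.0,"dz":0.3,"twist":0.0},{"dx":0.0,"dy":0.0,"dz":0.4,"twist":0.0},{"dx":0.0,"dy":0.0,"dz":0.4,"twist":0.0}]'; python3 -m pendant '[{"dx":0.0,"dy":0.0,"dz":0.0,"twist":0.0},{"dx":0.0,"dy":0.0,"dz":0.0,"twist":0.0},{"dx":0.0,"dy":0.0,"dz":0.0,"twist":0.0},{"dx":0.0,"dy":0.0,"dz":0.0,"twist":0.0}]' 60; python3 -m pendant '[{"dx":0.0,"dy":0.0,"dz":-1.0,"twist":0.0},{"dx":0.0,"dy":0.0,"dz":-3.0,"twist":0.0},{"dx":0.0,"dy":0.0,"dz":-6.0,"twist":0.0},{"dx":0.0,"dy":0.0,"dz":-10.0,"twist":0.0},{"dx":0.0,"dy":0.0,"dz":-14.0,"twist":0.0},{"dx":0.0,"dy":0.0,"dz":-16.0,"twist":0.0},{"dx":0.0,"dy":0.0,"dz":-16.0,"twist":0.0},{"dx":0.0,"dy":0.0,"dz":-16.0,"twist":0.0}]'
python3 - <<'E'
from h import *
z=np.load("riser.npz");yaw=float(z["yaw"]);ctr=z["c"];a=R.from_euler('z',yaw).as_matrix()[:2,:2]
for k in range(2):
    c=ctrl.read_camera("top");P=pts(c);hsv=cv2.cvtColor(c["img"],cv2.COLOR_RGB2HSV)
    m=(hsv[...,1]<90);m[:218]=0;m[262:]=0;m[:,:370]=0;m[:,:386]=0;m[:,405:]=0;m[:230]=0
    v,u=np.nonzero(m);print(len(u),((ray(c,np.c_[u,v],.014)[:,:2]-ctr)@a).mean(0))
c=ctrl.read_camera("scene");P=pts(c);save(c,"s9.png")
E
```

```text
time: 16.02
eef_pos: [0.4502, -0.0509, 0.0304]
tcp_rot: [0.045, 0.999, -0.0, 0.0]
contact_force: [-0.8, 0.2, -2.4]
opening: 0.179
finger_force: 78.3
time: 16.52
eef_pos: [0.4502, -0.0509, 0.0304]
tcp_rot: [0.045, 0.999, -0.0, 0.0]
contact_force: [0.8, -0.4, -0.6]
opening: 0.597
finger_force: 0.0
time: 17.52
eef_pos: [0.4494, -0.0506, 0.1894]
tcp_rot: [0.045, 0.999, 0.0, -0.001]
contact_force: [0.7, 0.5, -1.0]
opening: 0.598
finger_force: 0.0
262 [-0.12323804 -0.02443143]
261 [-0.1232246  -0.02435719]
```

View pics/s9.png

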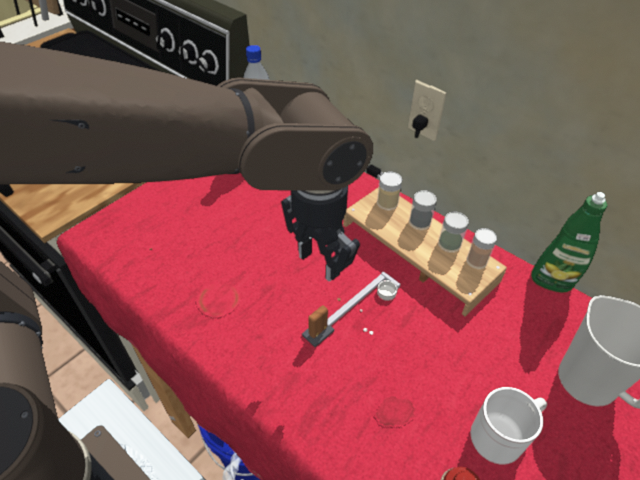

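The rake lies flat with its grip at (318,320) and its toe at (385,278). The cap is at (387,290) at riser x -0.123, the gripper is clear of everything, and the jars haven't moved.

```bash
python3 -c "
from plant import ctrl;print(ctrl.sign_off())"
```

```text
the job is handed in; nothing more can be done
None
```

I drew the cap out with the rake and handed the job in: the cap's centre lies about 63 mm in front of the riser's edge, the rake lies flat and clear of the riser, and the jars stand where they were; the hand-in gave no verdict.

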